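Lay the standing steel tube down on the grinding rest

TASK

Tip the standing rectangular steel tube over the steel edge of the low rubber-topped rest beside it, so that it ends lying on its broad face across the rest, pointing straight away from where it stood and left alone there. Only push and support it with the fingers: do not grip, lift or carry it. Ease it down gently all the way, without letting it drop, and leave the pipe, bottle, jar and hammer as they are.

Things in the scene. Friction and masses are not known exactly. Their poses are not given: they have to be found in the camera images.
- rest: Fixed low block, wood with a black rubber top: 120 mm along its x, 150 mm along its y, 16 mm high. Origin at the centre of its underside (on the bench), z up. The tube stands at its -x side and is to fall and point along +x. Its +x end is open: the laid tube sticks out there by 30 to 60 mm, 16 mm above the bench.
- stop_edge (a point): Middle of the rest's upper -x edge (steel strip), 16 mm above the bench; axes as the rest's. This is the stop; the tube turns over this edge. As the tube is lowered it slips back over the edge, its foot staying on the bench until about 1.1 rad of tilt, so that its foot end finally overhangs the edge by 16 to 50 mm.
- tube: Loose open-ended steel tube, 200 mm tall, standing on end: 32 mm thick along its x, 60 mm along its y, 0.5 to 0.8 kg. Origin: centre of its foot; z towards its top. At the start its +x faces the stop (heading within 3 degrees of the rest's +x), 2 to 5 mm from it. It overbalances at about 0.2 rad. Laid down, its +x face is underneath and its z points along the rest's +x.
- tube_mid (a point): Centre of the tube, 100 mm from its foot; axes as the tube's. 32 mm above the bench when laid down.
- tube_top (a point): Centre of the tube's top end, 200 mm from its foot; axes as the tube's.
- pipe: Bystander: loose copper-coloured open round pipe standing on the bench, 48 mm diameter, 150 mm tall; origin under its centre.
- oil: Bystander: loose grey oil bottle with black cap, 60 mm diameter, 170 mm tall; origin under its centre.
- jar: Bystander: loose amber glass jar with metal lid, 70 mm diameter, 80 mm tall; origin under its centre.
- hammer: Bystander: loose hammer lying on the bench near the robot, under 300 mm long, under 40 mm high, handle along its x; origin near its middle.
Things that resemble listed ones, but are neither listed nor needed, are in the scene too. Of the things like the rest, leave any that is orange; of the rest the larger one is meant.

How it is judged:
At the end, for the whole second after the job is handed in: The tube lies still and flat (within 0.1 rad) on the rest's rubber top with its former stop-side broad face down, in line with the rest's x within 15 degrees, its middle over the rest: within 45 mm of the rest's centre along x and 50 mm along y (angle between tube's own x axis and vertical above 3.04 rad and angle between the z axis of tube and the x axis of rest, either way round below 0.26 rad and x of tube_mid in the frame of rest between -0.045 and 0.045 m and y of tube_mid in the frame of rest between -0.05 and 0.05 m and z of tube_mid in the frame of rest between 0.026 and 0.038 m and linear speed of tube below 0.02 m/s and angular speed of tube below 0.1 rad/s); the robot touches nothing.
It fails at once if the tube drops: it turns faster than 4 rad/s (a free drop of its top by more than about 20 mm) (angular speed of tube above 4 rad/s).
It fails at once if the tube is lifted or carried: its middle rises more than 25 mm above its standing height, or its foot leaves its place by more than 80 mm (height (world z) of tube_mid above 0.125 m or distance of tube from where it was at the start of the episode above 0.08 m).
It fails at once if the tube is squeezed or pushed hard by the fingers (over 25 N) (contact force between the fingers and tube above 25 N).
It fails at once if a bystander is moved more than 20 mm or tipped (distance of any of pipe, oil, jar, hammer from where it was at the start of the episode above 0.02 m or angle between any of pipe, oil, jar's own z axis and vertical above 0.3 rad).
It also fails if it takes over 61 s, if anything falls off the work surface, if the arm or the gripper's body presses on something with over 40 N, if the wrist force passes 120 N, or if a joint passes its speed limit or range.

ROBOT

A 7-joint arm with a two-finger parallel gripper is mounted at the origin on the work surface. World frame = base frame: x ahead of the robot, y to its left, z up, the work surface at z = 0. Lengths are in m, angles in rad, forces in N, time in s.
With the tool pointing down it reaches from about 0.4 to 0.85 m from the base axis. Payload 10.4 kg.
Tool frame: the origin (TCP) lies at the very end of the fingers, on their centre line; the grasp point (between the pads) lies 19 mm behind it; x points along the fingers, z is the direction in which the jaws open and shut, and the axes are right-handed (so a half turn about x gives the same grasp; the last joint's range is limited). The gripper opens to 85 mm and grips with 20 to 120 N. Pads are 22 mm wide; open, the fingers measure 114 mm over their backs; the gripper's body (76 mm by 85 mm) begins 54 mm behind the grasp point. The pads swing forward as they close: fully open they stand 13 mm farther back than shut.
Start: joints at [-1.164, 0.332, -0.065, 1.46, 0.022, 1.35, -0.088], TCP at [0.26, 0.568, 0.231] pointing down, gripper open.
Joint ranges: [-2.6, 2.6], [-0.5, 2.12], [-1.47, 1.34], [0.16, 2.42], [-1.27, 4.41], [0.06, 2.06], [-2.6, 2.6]. Speed limits (rad/s): [2.22, 2.22, 2.79, 2.79, 3.14, 3.14, 3.14].

INTERFACE

Orientations are given as a unit quaternion [x, y, z, w].
In Python, from workcell import readout, camera, manip gives the robot as it stands.
- The arm moves only by the shell command python3 -m inch 'ROWS' [FORCE]. ROWS is JSON, a list of rows, each a list of 3 entries, a list of its own where there are three numbers: the turn, a rotation vector about the tool's x, y, z in degrees, then the shift along the tool's x, y, z in mm, then the closure, from 0 (fully open) to 1 (shut). In form: [[[wx, wy, wz], [dx, dy, dz], hand], ...]. A call has 1 to 10 rows; each row is the pose to reach, as a shift and turn from the pose measured when the call began, along the tool's axes at that moment; what a row does not reach only later rows make up. A row lasts 1/8 s, in which the tool goes at most 62.5 mm and 10.7 degrees, less where a joint would pass 70% of its speed; a pose out of reach is approached as far as the arm can. A call with a gripper value outside its range is refused whole. The fingers move at their own pace and stop on an object; FORCE is the grip in N (left out, the last holds). Time passes only in rows, so rows that repeat a pose let the fingers close. It gives the time, the measured TCP pose, the force and the opening at its end, in the units of the state.
- readout.get_obs(): the state, without advancing time (a new reading comes with each control period).
- camera(name): name is "scene" or "top" or "wrist"; returns a dict with "pixels" (420x560x3 uint8, red, green, blue), "range_z" (420x560 float32, m along the optical axis (not along the pixel's ray), 0 where there is no reading), "intrinsics" (3x3 intrinsics, pixels), "extrinsics" (4x4, takes a point from world to camera coordinates); the wrist camera has in their place "T_tool_cam" (4x4, takes a point from camera to tool coordinates, whose origin is the TCP and whose axes are the tool frame's). Camera axes: x right, y down, z forward; pixel columns grow to the right and rows downward; lengths in m; the calibration is good to about 2 mm. A picture is of the moment at which its call begins: read the wrist's pose just before it.
- manip.hand_in(): hands the job in, once; it reports no verdict.
The state is a dict: "clock": time; "joint_pos": joint angles; "joint_velocities": joint speeds; "tau": joint torques, N m; "position": TCP position; "ee_rot": TCP orientation; "ft_force": force on the tool from outside, world axes, zero at the start; "torque": the same for the moment, N m; "grip_width": opening from 0.0 (shut) to 1.0 (fully open).
Only numpy, scipy, OpenCV 4.12 (cv2) and the standard library are available. Lean on these libraries where they do the work, as an engineer would, in place of code of your own. Each camera call takes 0.05 s, during which the arm holds its last target.

## Working session

There is one attempt and no reset: what is moved stays moved. The work goes in short steps, Python scripts to look and compute and a shell command to move; the robot and the scene stay as the last step left them, time stands still between calls to the robot, and variables do not carry over. Pictures are saved under pics/ and viewed, and the job is handed in when it is done.

```bash
ls; mkdir -p pics; python3 - <<'E'
from workcell import readout, camera, manip
import cv2
o=readout.get_obs();print(o)
for n in("scene","top","wrist"):
    c=camera(n);cv2.imwrite(f"pics/{n}0.png",c["pixels"][:,:,::-1])
    print(n,c["intrinsics"].tolist(),c.get("extrinsics",c.get("T_tool_cam")).tolist())
E
```

```text
pics
{'clock': 0.0, 'joint_pos': array([-1.16358599,  0.33287875, -0.06468256,  1.46093894,  0.02157974,
        1.3498957 , -0.08850222]), 'joint_velocities': array([ 1.02704499e-03, -5.63762114e-04,  2.70827937e-04, -8.75794167e-05,
       -5.34775654e-05, -3.45245467e-04,  4.82161377e-04]), 'tau': array([-9.95378286e-04, -6.25460744e+01,  4.85177629e-02, -3.91606843e+01,
        1.61526224e-02,  9.96605231e-03, -5.31327566e-05]), 'position': array([0.26028887, 0.56780939, 0.23051272]), 'ee_rot': array([-0.38215774,  0.59554019,  0.38158258,  0.59471175]), 'ft_force': array([0.3313412 , 0.85128701, 0.16135396]), 'torque': array([-0.01453018,  0.030899  , -0.01017818]), 'grip_width': 0.9974614665415337}
scene [[519.1241912297767, 0.0, 283.9924312705581], [0.0, 519.1241912297767, 203.3618867578123], [0.0, 0.0, 1.0]] [[0.6338795476767759, 0.7733135265531265, -0.013524373813703945, -0.3708883047417764], [0.628492768901393, -0.5252047551223903, -0.5737218878825261, -0.297362482889572], [-0.4507699618161638, 0.35517059963740927, -0.818938512146948, 1.3485724849759677], [0.0, 0.0, 0.0, 1.0]]
top [[420.2643274018453, 0.0, 281.2825366613142], [0.0, 420.2643274018453, 211.0927275765366], [0.0, 0.0, 1.0]] [[-0.011777051683918972, -0.9999024431346393, -0.00751034400101718, 0.04405898019088629], [-0.9933430859054643, 0.012559862188679004, -0.11450660917873348, 0.5914724127067575], [0.11458976715852129, 0.006111798031733739, -0.9933940966139143, 1.1503469034881562], [0.0, 0.0, 0.0, 1.0]]
wrist [[348.7031551303777, 0.0, 278.2524691404862], [0.0, 348.7031551303777, 212.96877216678843], [0.0, 0.0, 1.0]] [[0.0003744643306250153, -0.2778624687884259, 0.9606207931412185, -0.14279017245044445], [0.0004916880084336641, -0.9606206932136286, -0.2778626315513968, 0.0707388877820092], [0.9999998090096642, 0.0005763753689694299, -0.00022309654097161233, 0.0004583822290609163], [0.0, 0.0, 0.0, 1.0]]
```

View pics/scene0.png

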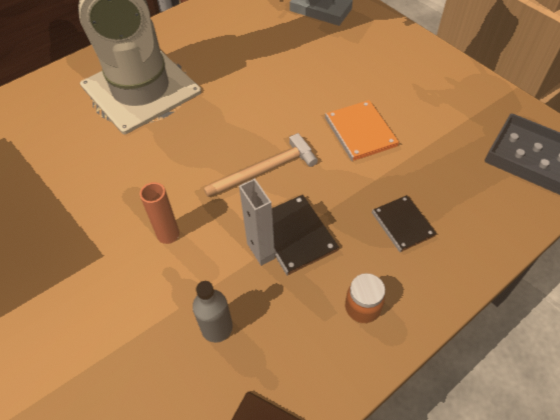

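View pics/top0.png

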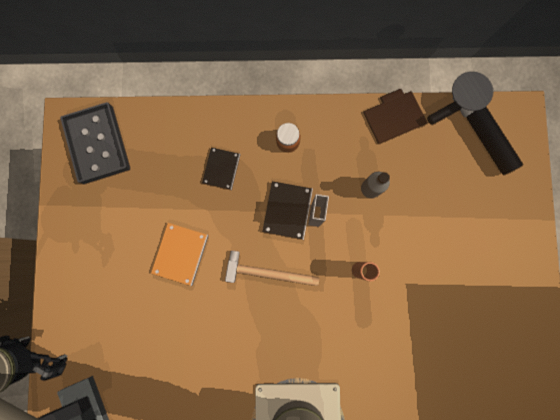

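View pics/wrist0.png

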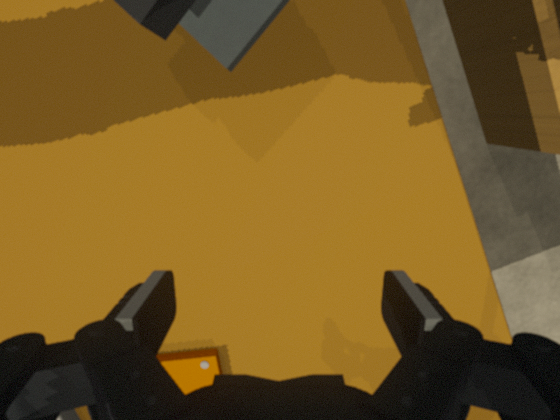

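The scene view shows the tube at about (258,222), with its foot at about (265,258). The black rest is at (300,235), the orange decoy at (362,130) and the small black decoy at (405,222). In the top view the rest's centre is at (288,210), the tube top at (320,203), and the fall direction is image left, which is world +y. Next I'll measure with both cameras.

```bash
cat > h.py <<'E'
import numpy as np,cv2
from workcell import readout,camera,manip
def cloud(c):
    z=c["range_z"];K=c["intrinsics"];v,u=np.indices(z.shape)
    P=np.stack([(u-K[0,2])/K[0,0]*z,(v-K[1,2])/K[1,1]*z,z,np.ones_like(z)],-1)
    T=np.linalg.inv(c["extrinsics"]); W=P@T.T
    W=W[...,:3];W[z<=0]=np.nan;return W
def crop(c,x0,y0,w,h,s,name):
    cv2.imwrite(f"pics/{name}.png",cv2.resize(c["pixels"][y0:y0+h,x0:x0+w,::-1],None,fx=s,fy=s,interpolation=cv2.INTER_CUBIC))
def tri(ps,cs):
    A=[]
    for (u,v),c in zip(ps,cs):
        M=c["intrinsics"]@c["extrinsics"][:3]
        A+=[u*M[2]-M[0],v*M[2]-M[1]]
    x=np.linalg.svd(np.array(A))[2][-1];return x[:3]/x[3]
E
python3 - <<'E'
from h import *
np.set_printoptions(precision=4,suppress=True)
a=camera("top");b=camera("scene")
crop(a,250,150,150,112,5,"topc");crop(b,180,160,170,125,4.5,"scenec")
for n,c in(("top",a),("scene",b)):
    W=cloud(c).reshape(-1,3); px=c["pixels"].reshape(-1,3).astype(int)
    W0=W
    # region near rest/tube
    m=(W[:,0]>.42)&(W[:,0]<.66)&(W[:,1]>-.12)&(W[:,1]<.12)
    m1=m&(W[:,2]>.010)&(W[:,2]<.022)
    m2=m&(W[:,2]>.19)
    m3=m&(W[:,2]>.05)
    for k,q in(("rest",m1),("top",m2),("tubeall",m3)):
        p=W[q]; 
        if len(p)<5: print(n,k,len(p));continue
        r=cv2.minAreaRect((p[:,:2]*1000).astype(np.float32)); print(n,k,len(p),"z",np.median(p[:,2]),r)
E
```

```text
top rest 2071 z 0.015391721284550464 ((536.6408081054688, 16.244003295898438), (155.06141662597656, 266.37347412109375), 77.26025390625)
top top 99 z 0.19877063527982042 ((580.9159545898438, -59.1850700378418), (32.186527252197266, 60.34153747558594), 80.51500701904297)
top tubeall 365 z 0.15334395655532296 ((580.92236328125, -59.134742736816406), (32.30031967163086, 60.35365676879883), 80.59442901611328)
scene rest 3169 z 0.016527406640839515 ((537.6187744140625, 14.157905578613281), (159.63812255859375, 266.47735595703125), 76.89302825927734)
scene top 307 z 0.19810198679827695 ((579.3092041015625, -59.41514587402344), (33.22178649902344, 63.604557037353516), 80.28062438964844)
scene tubeall 1768 z 0.15217461266041027 ((579.7700805664062, -59.95709991455078), (33.54932403564453, 64.22290802001953), 81.2855224609375)
```

```bash
ls -la pics
```

```text
total 1508
drwxr-xr-x 2 agent agent   4096 Dec  7 14:15 .
drwxr-xr-x 3 agent agent   4096 Dec  7 14:15 ..
-rw-r--r-- 1 agent agent 261756 Dec  7 14:14 scene0.png
-rw-r--r-- 1 agent agent 296359 Dec  7 14:15 scenec.png
-rw-r--r-- 1 agent agent 305543 Dec  7 14:14 top0.png
-rw-r--r-- 1 agent agent 307140 Dec  7 14:15 topc.png
-rw-r--r-- 1 agent agent 357376 Dec  7 14:14 wrist0.png
```

View pics/topc.png

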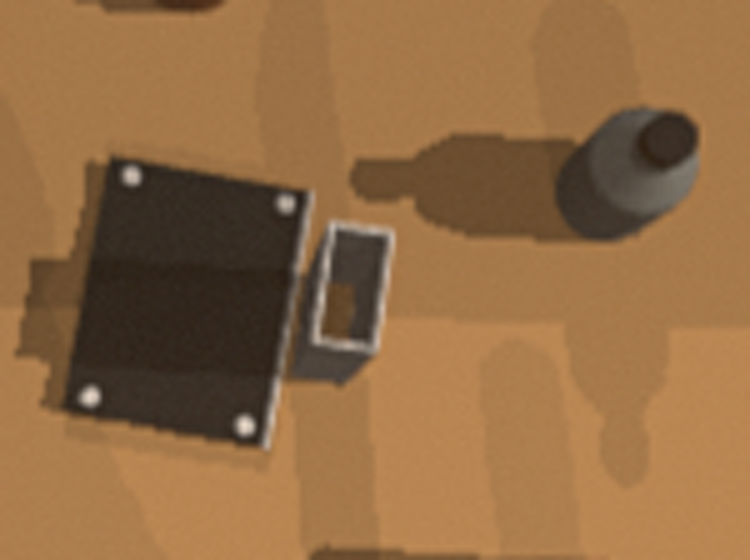

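View pics/scenec.png

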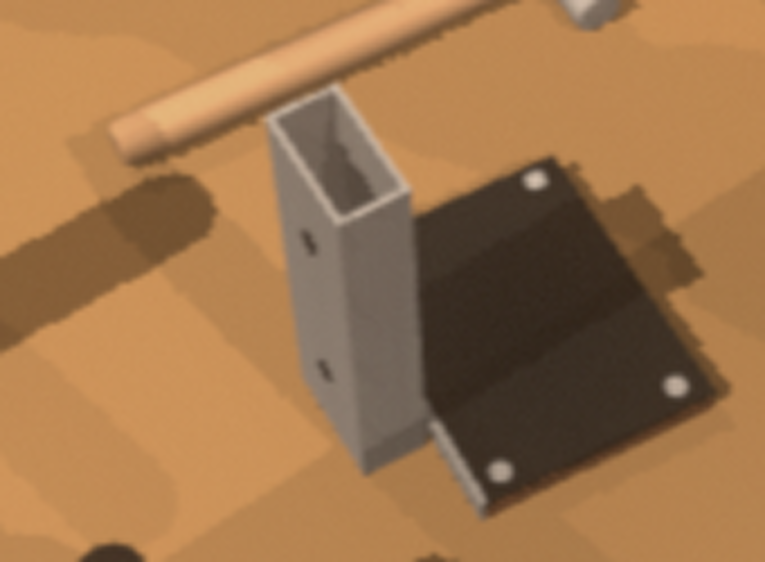

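In the enlarged crops the rest corners in topc are (110,157), (313,192), (268,450) and (65,410), with the steel strip on the right. The tube's top rim corners are (330,222), (395,232), (378,350) and (314,340). Next I'll triangulate the screws and the rim.

```bash
python3 - <<'E'
from h import *
np.set_printoptions(precision=4,suppress=True)
a=camera("top");b=camera("scene")
t=lambda x,y:((x+.5)/5+250-.5,(y+.5)/5+150-.5); s=lambda x,y:((x+.5)/4.5+180-.5,(y+.5)/4.5+160-.5)
for n,p,q in(("scr hihi",(131,177),(676,386)),("scr hi lo",(286,204),(500,471)),("scr lo hi",(90,397),(535,180)),
 ("tube hi x, hi y",(330,224),(408,190)),("hix,loy",(394,233),(342,221)),("lox loy",(377,349),(271,120)),("lox hiy",(314,340),(337,90))):
    print(n,tri([t(*p),s(*q)],[a,b]))
# rest corners at z=.016 from top
M=a["intrinsics"]@a["extrinsics"][:3]
def atz(u,v,z):
    A=np.array([u*M[2]-M[0],v*M[2]-M[1]]);return np.linalg.solve(A[:,:2],-(A[:,2]*z+A[:,3]))
C=np.array([atz(*t(*p),.016) for p in((110,157),(313,192),(268,450),(65,410))])
print(C,C.mean(0),np.degrees(np.arctan2(*(C[0]-C[1])[::-1])),np.degrees(np.arctan2(*(C[3]-C[2])[::-1])),np.linalg.norm(C[0]-C[1]),np.linalg.norm(C[1]-C[2]))
W=cloud(a)
for n,(u,v,r) in dict(pipe=(369,271,12),oil=(377,184,16),jar=(288,137,14)).items():
    p=W[v-r:v+r,u-r:u+r].reshape(-1,3);p=p[p[:,2]>.06]; print(n,p.mean(0),p.max(0))
p=W[248:292,222:322].reshape(-1,3);p=p[(p[:,2]>.01)];print("hammer",p.min(0),p.max(0))
E
```

```text
scr hihi [0.6691 0.0515 0.0195]
scr hi lo [ 0.6521 -0.0372  0.0206]
scr lo hi [0.5426 0.0759 0.0207]
tube hi x, hi y [ 0.6121 -0.0485  0.2012]
hix,loy [ 0.6078 -0.078   0.203 ]
lox loy [ 0.5513 -0.0692  0.2012]
lox hiy [ 0.5558 -0.0396  0.2002]
[[ 0.6818  0.0639]
 [ 0.6598 -0.0528]
 [ 0.5118 -0.0243]
 [ 0.536   0.0908]] [0.5974 0.0194] 79.3267693655379 78.15488234522161 0.1187493593052534 0.1507442487695299
pipe [ 0.424  -0.1841  0.1205] [ 0.4476 -0.1592  0.155 ]
oil [ 0.6521 -0.2156  0.1227] [ 0.6855 -0.193   0.1755]
jar [0.8004 0.0158 0.0789] [0.8312 0.0459 0.0863]
hammer [ 0.3842 -0.0666  0.0104] [0.482  0.1968 0.0319]
```

Triangulation gives these numbers:

| Item | Value |
|---|---|
| Rest centre | (0.597, 0.019) |
| Rest +x heading | about 79° |
| Tube foot | about (0.581, -0.059), roughly 4 mm from the edge |
| Rim height | about 0.201 |

My plan is to straddle the tube top loosely, with the jaws along the fall direction. The rear finger pushes, then the front finger supports. I'll tilt the tool as the tube goes down and finish under the overhanging end. First I need the axis directions.

```bash
cat >> h.py <<'E'
from scipy.spatial.transform import Rotation as R
def axes():
    o=readout.get_obs();return o["position"],R.from_quat(o["ee_rot"]).as_matrix()
D=np.array([np.cos(np.radians(79)),np.sin(np.radians(79)),0]);S=np.array([-D[1],D[0],0]) # rest x, y
RC=np.array([.597,.019,0]); EDGE=RC-.06*D
def plan(pos,X,Z):
    """turn (deg rotvec) and shift(mm) in tool axes to get TCP at pos, tool x=X, tool z=Z"""
    p,M=axes();X=X/np.linalg.norm(X);Y=np.cross(Z,X);Y/=np.linalg.norm(Y);Z=np.cross(X,Y)
    T=np.stack([X,Y,Z],1)
    return np.degrees(R.from_matrix(M.T@T).as_rotvec()).round(1),(M.T@(pos-p)*1000).round(1)
E
python3 - <<'E'
from h import *
np.set_printoptions(precision=3,suppress=True)
p,M=axes();print(M)
t=np.array([.581,-.059,.26]);dn=np.array([0,0,-1.])
for sg in(1,-1): print(sg,plan(t,dn,sg*D))
E
```

```text
[[-0.    -0.909  0.417]
 [-0.     0.417  0.909]
 [-1.     0.    -0.   ]]
1 (array([-13.6,  -0. ,  -0. ]), array([ -28.7, -552.8, -436.5]))
-1 (array([166.4,  -0. ,   0. ]), array([ -28.7, -552.8, -436.5]))
```

```bash
python3 -m inch '[[[-3,0,0],[-10,-55,-44],0.4],[[-6,0,0],[-25,-110,-87],0.4],[[-10,0,0],[-40,-165,-130],0.4],[[-13.6,0,0],[-50,-220,-174],0.4],[[-13.6,0,0],[-50,-275,-217],0.4],[[-13.6,0,0],[-50,-330,-260],0.4],[[-13.6,0,0],[-50,-385,-304],0.4],[[-13.6,0,0],[-50,-440,-347],0.4],[[-13.6,0,0],[-50,-500,-395],0.4],[[-13.6,0,0],[-50,-553,-436.5],0.4]]'; python3 - <<'E'
from h import *
np.set_printoptions(precision=3,suppress=True)
t=np.array([.581,-.059,.26]);dn=np.array([0,0,-1.])
print(plan(t,dn,D),readout.get_obs()["joint_pos"])
E
```

```text
clock: 1.6
position: [0.5437, 0.0136, 0.2815]
ee_rot: [-0.45, 0.545, 0.45, 0.546]
ft_force: [1.0, 0.2, -0.6]
grip_width: 0.599
(array([-0.,  0.,  0.]), array([ 21.5, -50.4, -64.2])) [-0.485  0.124  0.415  1.621 -0.051  1.406  1.315]
```

```bash
python3 -m inch '[[[0,0,0],[5,-25,-32],0.4],[[0,0,0],[15,-50,-64],0.4],[[0,0,0],[21,-50,-64],0.4],[[0,0,0],[21,-50,-64],0.4]]'; python3 - <<'E'
from h import *
np.set_printoptions(precision=3,suppress=True)
t=np.array([.581,-.059,.26]);dn=np.array([0,0,-1.])
print(plan(t,dn,D),readout.get_obs()["joint_pos"])
p,M=axes()
w=camera("wrist");cv2.imwrite("pics/w1.png",w["pixels"][:,:,::-1])
c=camera("top");crop(c,250,130,150,112,5,"t1")
c=camera("scene");crop(c,150,60,220,165,3.6,"s1")
# wrist cloud: tube top & finger in tool frame
z=w["range_z"];K=w["intrinsics"];v,u=np.indices(z.shape)
P=np.stack([(u-K[0,2])/K[0,0]*z,(v-K[1,2])/K[1,1]*z,z,np.ones_like(z)],-1)@w["T_tool_cam"].T
P=P[...,:3].reshape(-1,3); W=P@M.T+p
q=(z.ravel()>0)&(W[:,2]>.19)&(W[:,2]<.21)&(np.linalg.norm(W[:,:2]-t[:2],axis=1)<.06)
r=cv2.minAreaRect((W[q,:2]*1000).astype(np.float32));print(q.sum(),W[q].mean(0),r)
r=cv2.minAreaRect((P[q,1:]*1000).astype(np.float32));print(r)
E
```

```text
clock: 2.1
position: [0.5803, -0.0581, 0.26]
ee_rot: [-0.45, 0.546, 0.45, 0.546]
ft_force: [-0.3, 1.5, -0.6]
grip_width: 0.6
(array([ 0.,  0., -0.]), array([ 0. , -0.9, -0.8])) [-0.376  0.233  0.476  1.557 -0.109  1.378  1.488]
1701 [ 0.581 -0.057  0.198] ((581.0819091796875, -57.2238655090332), (32.027164459228516, 60.77960205078125), 80.72903442382812)
((-0.6887874603271484, 0.9487161636352539), (32.02734375, 60.77828598022461), 88.29020690917969)
```

View pics/w1.png

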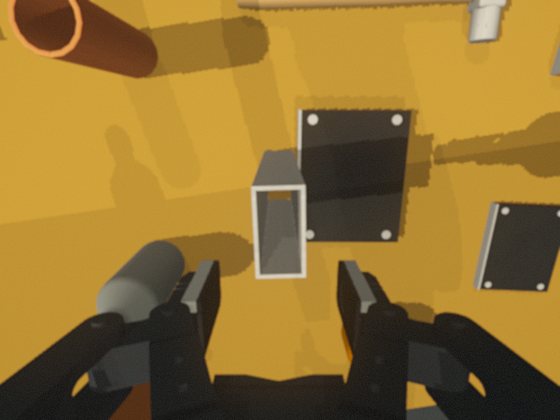

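View pics/s1.png

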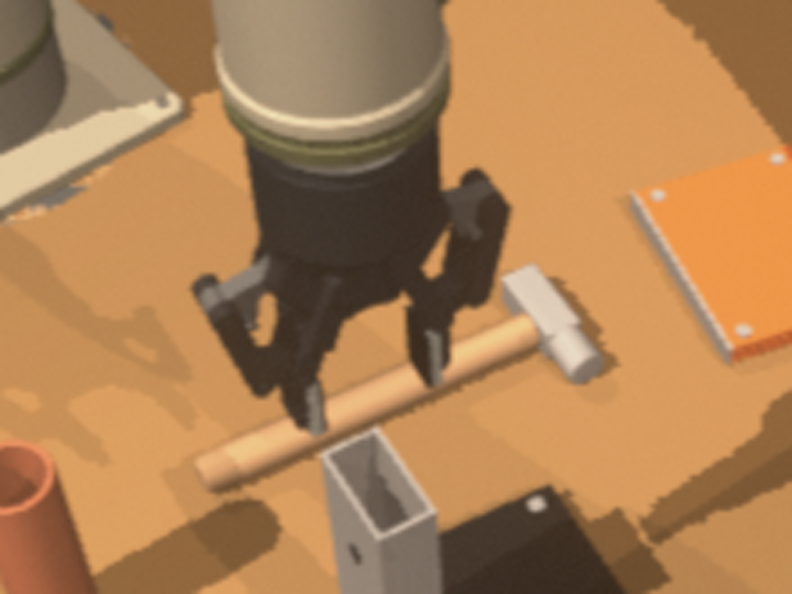

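The wrist view puts the tube rim at (255–305, 187–278). Its depth places the rim within 1 mm of the tool's centre line, and the heading differs by less than 2°. Next I'll descend to straddle it.

```bash
python3 -m inch '[[[0,0,0],[25,-1,1],0.4],[[0,0,0],[55,-1,1],0.4],[[0,0,0],[80,-1,1],0.4],[[0,0,0],[88,-1,1],0.4],[[0,0,0],[88,-1,1],0.48],[[0,0,0],[88,-1,1],0.48]]'; python3 - <<'E'
from h import *
c=camera("scene");crop(c,150,90,220,165,3.6,"s2")
c=camera("wrist");cv2.imwrite("pics/w2.png",c["pixels"][:,:,::-1])
E
```

```text
clock: 3.0
position: [0.5825, -0.0564, 0.1743]
ee_rot: [-0.451, 0.544, 0.45, 0.546]
ft_force: [0.3, -0.1, -0.1]
grip_width: 0.52
```

View pics/s2.png

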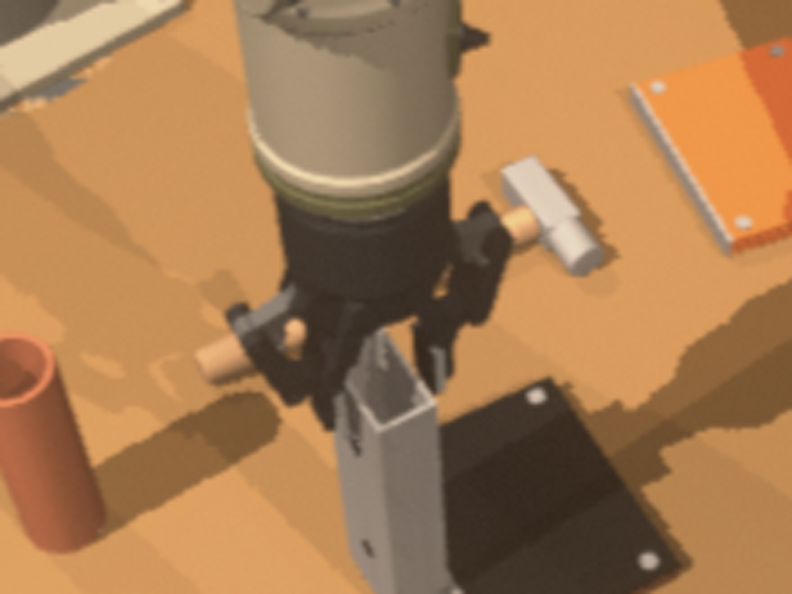

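View pics/w2.png

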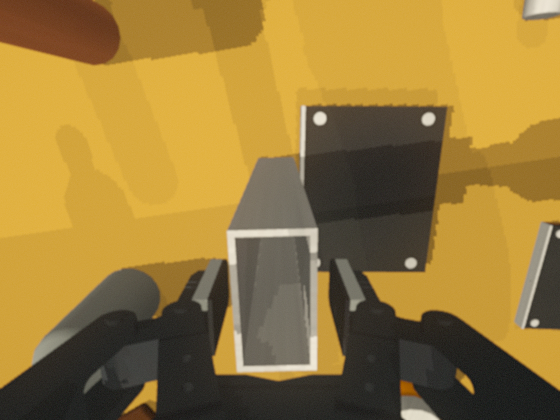

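The scene crop shows the tube top between the fingers with clearance on both sides. In the wrist view the rim spans columns 230–318, between the pads at 225 and 333. Before tipping I'll back out and rehearse the final tilted pose in the air, to check the arm's reach and joint ranges.

```bash
cat >> h.py <<'E'
def tubept(phi,s,gap=.004,o=None):
    """underside point s from foot, in (d from edge, z)"""
    g=max(gap,.016*np.tan(phi)) if phi<1.1 else None
    if g is not None: return np.array([-g+s*np.sin(phi),s*np.cos(phi)])
    o=.018 if o is None else o
    return np.array([(s-o)*np.sin(phi),.016+(s-o)*np.cos(phi)])
def pose(tip,tau,w=.044,back=.005,lat=0.):
    """tip=(d,z) of inner corner of front finger -> TCP pos, X, Z"""
    U=np.array([0,0,1.]);X=-np.sin(tau)*D-np.cos(tau)*U;Z=np.cos(tau)*D-np.sin(tau)*U
    P=EDGE+tip[0]*D+tip[1]*U+lat*S-(w/2)*Z+back*X
    return P,X,Z
def rows(lst,**k):
    for tip,tau in lst:
        t,s=plan(*pose(tip,tau,**k));print("tau%.2f"%tau,t,s)
E
python3 - <<'E'
from h import *
np.set_printoptions(precision=3,suppress=True)
rows([(tubept(.0,.18)+[0,0.08],0),(tubept(.4,.18)+[0,.13],.4),(tubept(.8,.18)+[0,.12],.8),(tubept(1.57,.18)+[0.02,.08],1.1)],lat=.0)
p,M=axes();q=p-EDGE;print("lat now",q@S, q@D)
E
```

```text
tau0.00 [0.1 0.1 0.2] [-81.   -0.1  -9. ]
tau0.40 [ 0.1 23.   0.2] [-125.6   -0.4   58.2]
tau0.80 [ 0.  45.9  0.2] [-83.5  -0.4 110.8]
tau1.10 [ 0.  63.1  0.2] [ 60.8  -0.1 184.4]
lat now -7.816617935485479e-05 -0.0169002442587694
```

```bash
python3 -m inch '[[[0,0,0],[-40,0,0],0.48],[[0,0,0],[-90,0,0],0.48],[[0,8,0],[-125,0,20],0.48],[[0,18,0],[-126,0,50],0.48],[[0,28,0],[-110,0,80],0.48],[[0,38,0],[-95,0,105],0.48],[[0,46,0],[-70,0,125],0.48],[[0,55,0],[-10,0,155],0.48],[[0,63,0],[40,0,184],0.48],[[0,63,0],[40,0,184],0.48]]';  python3 - <<'E'
from h import *
np.set_printoptions(precision=3,suppress=True)
print(readout.get_obs()["joint_pos"])
rows([(tubept(1.57,.18)+[0.02,.08],1.1),(tubept(1.57,.18)+[0.02,.02],1.1)])
E
```

```text
clock: 4.35
position: [0.6118, 0.1262, 0.1166]
ee_rot: [-0.621, 0.751, 0.15, 0.166]
ft_force: [-1.5, -0.7, -0.6]
grip_width: 0.519
[-0.85   1.012  0.41   1.14   0.461  1.816  0.848]
tau1.10 [ 1.2 -1.1 -0.1] [ 1.8 -6.   2.4]
tau1.10 [ 1.2 -1.1 -0.1] [28.  -7.2 56.4]
```

```bash
python3 -m inch '[[[1,-1,0],[10,-7,20],0.48],[[1,-1,0],[20,-7,45],0.48],[[1,-1,0],[26,-7,54],0.48],[[1,-1,0],[26,-7,54],0.48]]';  python3 - <<'E'
from h import *
np.set_printoptions(precision=3,suppress=True)
print(readout.get_obs()["joint_pos"])
rows([(tubept(1.57,.18)+[0.02,.02],1.1),(tubept(1.57,.18)+[0.02,.0],1.1)])
c=camera("scene");crop(c,220,90,220,165,3.6,"s3")
p,M=axes();print(p)
w=camera("wrist");cv2.imwrite("pics/w3.png",w["pixels"][:,:,::-1])
# finger geometry from scene cloud in tool frame
W=cloud(c).reshape(-1,3);W=W[~np.isnan(W[:,0])]
P=(W-p)@M
q=(np.abs(P[:,1])<.04)&(np.abs(P[:,2])<.07)&(P[:,0]>-.1)&(P[:,0]<.01)&(W[:,2]>.012)
for a,b in((-.005,.01),(-.01,-.005),(-.02,-.01),(-.03,-.02),(-.05,-.03),(-.07,-.05),(-.1,-.07)):
    r=P[q&(P[:,0]>=a)&(P[:,0]<b)]
    if len(r): print(a,b,len(r),"y",r[:,1].min(),r[:,1].max(),"z",r[:,2].min(),r[:,2].max())
E
```

```text
clock: 4.85
position: [0.6179, 0.1252, 0.058]
ee_rot: [-0.618, 0.751, 0.149, 0.179]
ft_force: [0.3, 0.3, -0.7]
grip_width: 0.517
[-0.831  1.085  0.393  1.124  0.431  1.757  0.789]
tau1.10 [ 0.1 -0.  -0.1] [2.7 0.2 3.7]
tau1.10 [ 0.1 -0.  -0.1] [11.7  0.2 21.5]
[0.618 0.125 0.058]
-0.005 0.01 44 y -0.008876095428688429 0.012175914355098186 z -0.03216211307831265 0.02516529697582609
-0.01 -0.005 54 y -0.010755276324589568 0.012973806218871262 z -0.040863276872697536 0.027689104938641365
-0.02 -0.01 108 y -0.010885217049703518 0.012475984271981764 z -0.039239371452646984 0.029287395216671553
-0.03 -0.02 107 y -0.010147177846418675 0.013747064259522372 z -0.039525806649783626 0.026044031832250424
-0.05 -0.03 263 y -0.03868842985212358 0.013106940473451787 z -0.055998459022706754 0.06985804090692058
-0.07 -0.05 359 y -0.01616420403192418 0.01757475267864712 z -0.06312768153418165 0.05761903773073352
-0.1 -0.07 598 y -0.019404995320047823 0.014682562869560083 z -0.06958446226192243 0.0637615094175959
```

View pics/s3.png

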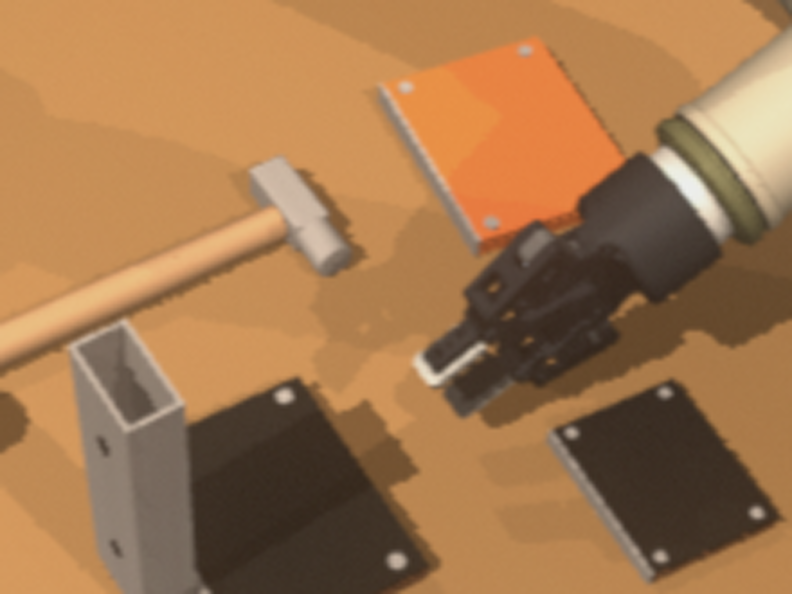

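View pics/w3.png

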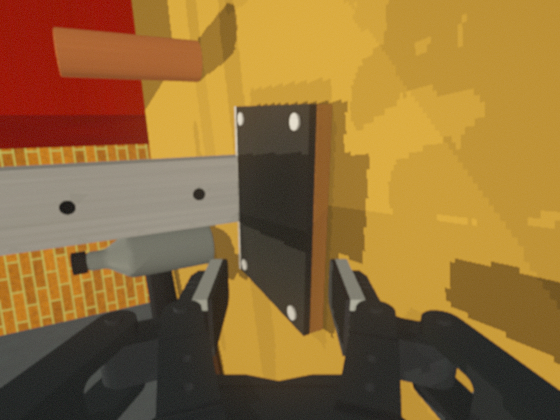

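The tilted pose is reachable, with joint 6 at 1.76. The knuckles flare to about ±60 mm, so I'll finish at a tilt of about 0.95 rad rather than 1.1. Now back to straddling the tube.

```bash
python3 - <<'E'
from h import *
np.set_printoptions(precision=3,suppress=True)
tc=np.array([-.0185,.0])
def r(d,z,tau):
    U=np.array([0,0,1.]);X=-np.sin(tau)*D-np.cos(tau)*U;Z=np.cos(tau)*D-np.sin(tau)*U
    print(d,z,tau,*plan(EDGE+d*D+z*U,X,Z))
for a in((.13,.15,1.),(.1,.25,.6),(.04,.28,.3),(-.0185,.27,0),(-.0185,.21,0),(-.0185,.174,0)): r(*a)
E
```

```text
0.13 0.15 1.0 [ 0.1 -5.7 -0.1] [ -7.1   0.7 -99. ]
0.1 0.25 0.6 [  0.1 -28.6  -0.1] [ -25.8    0.9 -201.8]
0.04 0.28 0.3 [  0.1 -45.8  -0.1] [  14.1    0.9 -255.7]
-0.0185 0.27 0 [  0.  -63.   -0.1] [  70.8    0.9 -273.3]
-0.0185 0.21 0 [  0.  -63.   -0.1] [  98.     0.8 -219.9]
-0.0185 0.174 0 [  0.  -63.   -0.1] [ 114.3    0.7 -187.8]
```

```bash
python3 -m inch '[[[0,-3,0],[-4,1,-55],0.48],[[0,-10,0],[-12,1,-110],0.48],[[0,-20,0],[-20,1,-165],0.48],[[0,-29,0],[-20,1,-210],0.48],[[0,-38,0],[0,1,-240],0.48],[[0,-47,0],[20,1,-262],0.48],[[0,-57,0],[50,1,-274],0.48],[[0,-63,0],[70.8,1,-273.3],0.48],[[0,-63,0],[70.8,1,-273.3],0.48],[[0,-63,0],[70.8,1,-273.3],0.48]]';  python3 - <<'E'
from h import *
np.set_printoptions(precision=3,suppress=True)
def r(d,z,tau):
    U=np.array([0,0,1.]);X=-np.sin(tau)*D-np.cos(tau)*U;Z=np.cos(tau)*D-np.sin(tau)*U
    print(d,z,tau,*plan(EDGE+d*D+z*U,X,Z))
r(-.0185,.174,0)
E
```

```text
clock: 6.2
position: [0.5819, -0.0577, 0.271]
ee_rot: [-0.45, 0.546, 0.45, 0.545]
ft_force: [-0.5, 0.6, 0.2]
grip_width: 0.519
-0.0185 0.174 0 [ 0.  0. -0.] [97.  -0.2 -0.4]
```

```bash
python3 -m inch '[[[0,0,0],[40,0,-0.4],0.48],[[0,0,0],[75,0,-0.4],0.48],[[0,0,0],[92,0,-0.4],0.48],[[0,0,0],[97,0,-0.4],0.48],[[0,0,0],[97,0,-0.4],0.48]]';  python3 - <<'E'
from h import *
np.set_printoptions(precision=3,suppress=True)
def r(d,z,tau):
    U=np.array([0,0,1.]);X=-np.sin(tau)*D-np.cos(tau)*U;Z=np.cos(tau)*D-np.sin(tau)*U
    print(d,z,tau,*plan(EDGE+d*D+z*U,X,Z))
r(-.0185,.174,0)
for ph in (.1,.15,.2,.25,.3,.35,.4): print(ph);rows([(tubept(ph,.18),ph*1.0)],back=.004)
E
```

```text
clock: 6.82
position: [0.5823, -0.0577, 0.1749]
ee_rot: [-0.45, 0.545, 0.45, 0.546]
ft_force: [-0.2, 0.9, 0.6]
grip_width: 0.519
-0.0185 0.174 0 [0. 0. 0.] [ 0.9  0.2 -0.4]
0.1
tau0.10 [0.  5.7 0. ] [-2.4  0.2  9.8]
0.15
tau0.15 [0.  8.6 0. ] [-2.4  0.2 18.6]
0.2
tau0.20 [ 0.  11.5  0. ] [-1.9  0.2 27.5]
0.25
tau0.25 [ 0.  14.3  0. ] [-1.1  0.2 36.2]
0.3
tau0.30 [ 0.  17.2  0. ] [ 0.3  0.2 44.1]
0.35
tau0.35 [ 0.  20.1  0. ] [ 2.   0.2 51.9]
0.4
tau0.40 [ 0.  22.9  0. ] [ 4.2  0.2 59.6]
```

```bash
python3 -m inch '[[[0,1.5,0],[-1,0,3],0.48],[[0,3.5,0],[-2,0,6],0.48],[[0,5.7,0],[-2.4,0,10],0.48],[[0,7,0],[-2.4,0,14],0.48],[[0,8.6,0],[-2.4,0,18],0.48],[[0,10,0],[-2,0,22],0.48],[[0,11.5,0],[-2,0,25],0.48],[[0,11.5,0],[-2,0,27],0.48]]';  python3 - <<'E'
from h import *
c=camera("scene");crop(c,180,90,200,150,4,"s4")
c=camera("wrist");cv2.imwrite("pics/w4.png",c["pixels"][:,:,::-1])
E
```

```text
clock: 7.82
position: [0.5875, -0.0303, 0.1767]
ee_rot: [-0.493, 0.597, 0.403, 0.488]
ft_force: [-0.2, -0.0, -0.2]
grip_width: 0.518
```

View pics/s4.png

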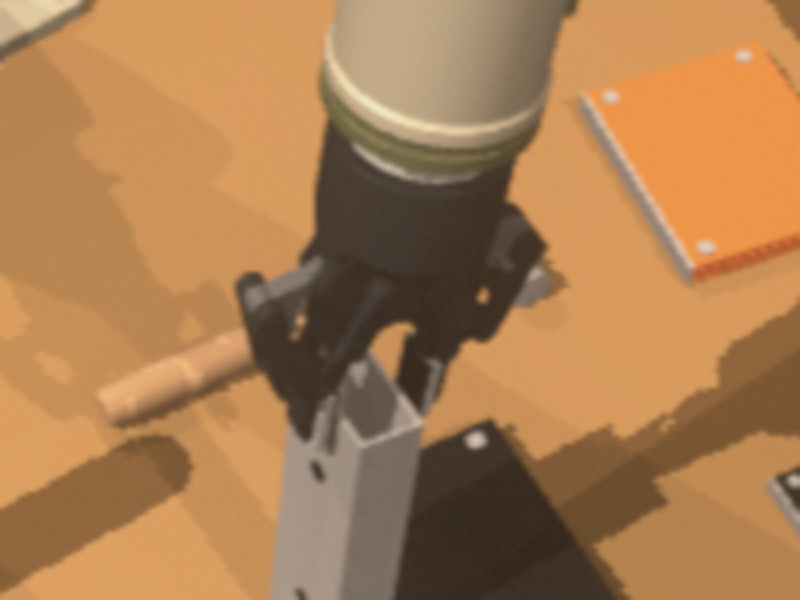

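View pics/w4.png

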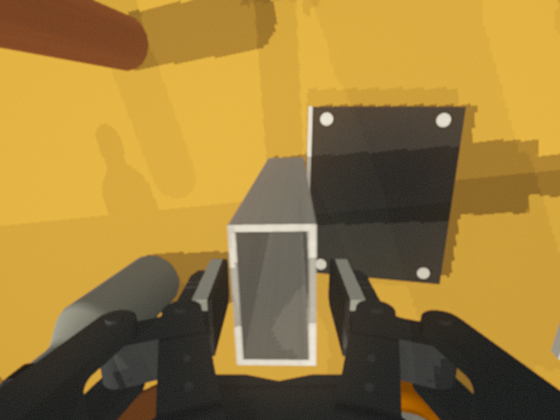

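The scene view shows the tube leaning forward with the rear finger against its back face. Continuing over the balance point slowly.

```bash
python3 - <<'E'
from h import *
np.set_printoptions(precision=3,suppress=True)
for ph in (.2,.25,.3,.35): rows([(tubept(ph,.18),ph*1.0)],back=.004)
E
```

```text
tau0.20 [ 0.1 -0.   0. ] [-0.1  0.3  0.3]
tau0.25 [0.1 2.8 0. ] [-0.9  0.3  9. ]
tau0.30 [0.1 5.7 0. ] [-1.2  0.3 17.1]
tau0.35 [0.1 8.6 0. ] [-1.   0.2 25. ]
```

```bash
python3 -m inch '[[[0,1,0],[0,0,2],0.48],[[0,1.5,0],[-0.5,0,4],0.48],[[0,2,0],[-0.7,0,6],0.48],[[0,2.8,0],[-0.9,0,8],0.48],[[0,3.4,0],[-1,0,10],0.48],[[0,4,0],[-1,0,12],0.48],[[0,5,0],[-1,0,14],0.48],[[0,5.7,0],[-1,0,16],0.48],[[0,5.7,0],[-1,0,17],0.48]]';  python3 - <<'E'
from h import *
c=camera("scene");crop(c,180,90,200,150,4,"s5")
c=camera("wrist");cv2.imwrite("pics/w5.png",c["pixels"][:,:,::-1])
E
```

```text
clock: 9.05
position: [0.5907, -0.0139, 0.1742]
ee_rot: [-0.513, 0.621, 0.378, 0.458]
ft_force: [0.7, 0.3, 0.3]
grip_width: 0.516
```

View pics/s5.png

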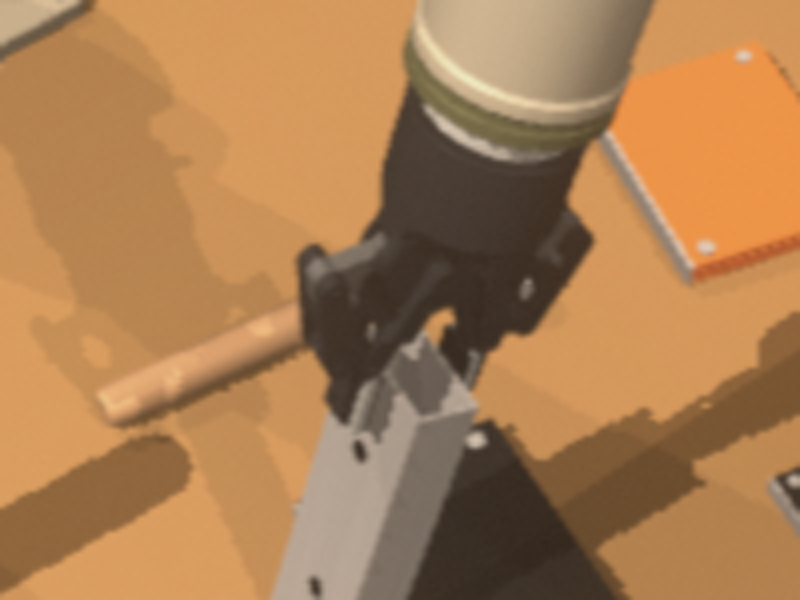

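View pics/w5.png

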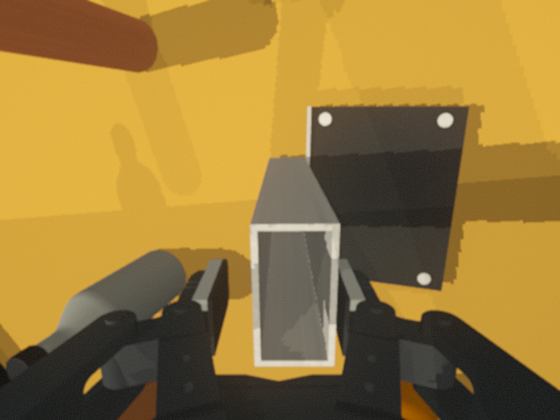

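The rim has moved across to the front pad (columns 252–340), so the tube is past balance and rests on the front finger. Now I'll lower it.

```bash
python3 - <<'E'
from h import *
np.set_printoptions(precision=3,suppress=True)
for ph in (.3,.35,.4,.45,.5,.55,.6): rows([(tubept(ph,.18),ph*1.0)],back=.004)
E
```

```text
tau0.30 [0.1 0.  0. ] [-0.3  0.2 -0.1]
tau0.35 [0.1 2.9 0. ] [-0.9  0.2  7.9]
tau0.40 [0.1 5.7 0. ] [-1.   0.2 15.9]
tau0.45 [0.1 8.6 0. ] [-0.8  0.2 23.8]
tau0.50 [ 0.1 11.5  0. ] [-0.   0.2 31.7]
tau0.55 [ 0.1 14.3  0. ] [ 1.2  0.1 39.5]
tau0.60 [ 0.1 17.2  0. ] [ 2.9  0.1 47.2]
```

```bash
python3 -m inch '[[[0,1.5,0],[-0.5,0,4],0.48],[[0,2.9,0],[-0.9,0,8],0.48],[[0,4.3,0],[-1,0,12],0.48],[[0,5.7,0],[-1,0,16],0.48],[[0,7.2,0],[-1,0,20],0.48],[[0,8.6,0],[-0.8,0,24],0.48],[[0,10,0],[-0.4,0,28],0.48],[[0,11.5,0],[0,0,31.7],0.48],[[0,13,0],[0.6,0,35.5],0.48],[[0,14.3,0],[1.2,0,39.5],0.48]]';  python3 - <<'E'
from h import *
np.set_printoptions(precision=3,suppress=True)
c=camera("scene");crop(c,180,90,200,150,4,"s6")
c=camera("wrist");cv2.imwrite("pics/w6.png",c["pixels"][:,:,::-1])
for ph in (.55,.6,.65,.7,.75,.8,.85): rows([(tubept(ph,.18),ph*1.0)],back=.004)
E
```

```text
clock: 10.4
position: [0.5978, 0.0227, 0.1613]
ee_rot: [-0.556, 0.673, 0.311, 0.376]
ft_force: [0.1, 1.6, -0.1]
grip_width: 0.52
tau0.55 [ 0.2 -0.   0. ] [-0.1 -0.2 -1.5]
tau0.60 [0.2 2.8 0. ] [-0.4 -0.3  6.4]
tau0.65 [0.2 5.7 0.1] [-0.2 -0.3 14.2]
tau0.70 [0.2 8.6 0.1] [ 0.5 -0.3 22. ]
tau0.75 [ 0.2 11.4  0.1] [ 1.6 -0.3 29.6]
tau0.80 [ 0.2 14.3  0.1] [ 3.3 -0.3 37.1]
tau0.85 [ 0.2 17.1  0.1] [ 5.6 -0.4 44.4]
```

View pics/s6.png

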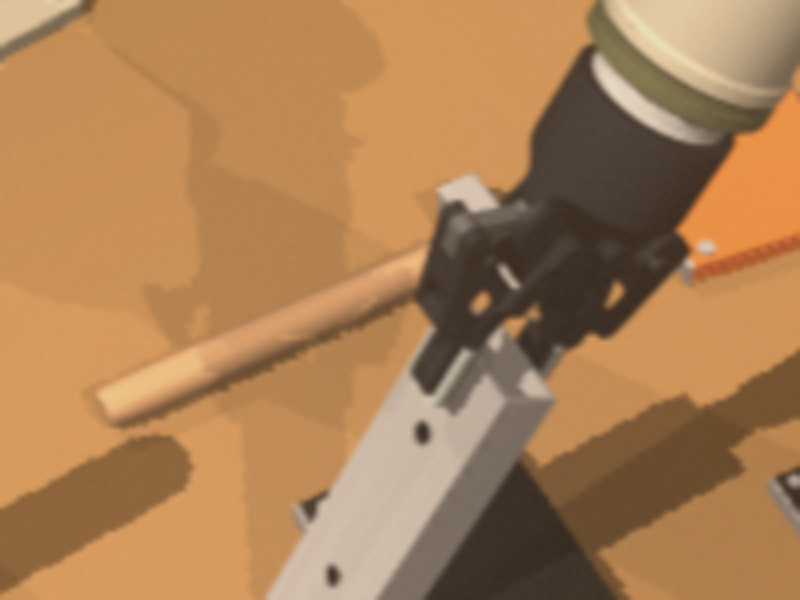

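View pics/w6.png

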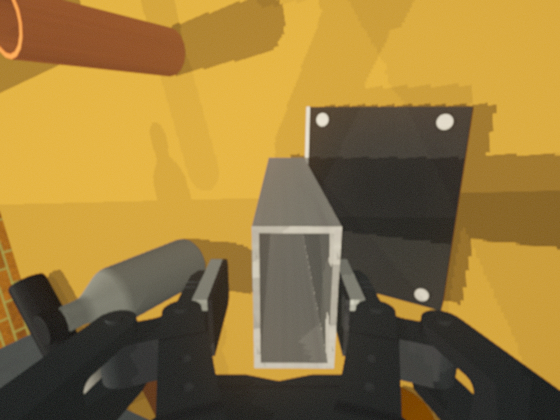

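The tube stays flat on the front pad at about 0.55 rad, its foot is still on the bench side, and the forces are around 1.6 N. Continuing.

```bash
python3 -m inch '[[[0,1.4,0],[-0.2,0,3],0.48],[[0,2.8,0],[-0.4,0,6.4],0.48],[[0,4.3,0],[-0.3,0,10],0.48],[[0,5.7,0],[-0.2,0,14],0.48],[[0,7.2,0],[0.2,0,18],0.48],[[0,8.6,0],[0.5,0,22],0.48],[[0,10,0],[1,0,26],0.48],[[0,11.4,0],[1.6,0,29.6],0.48],[[0,12.8,0],[2.4,0,33.5],0.48],[[0,14.3,0],[3.3,0,37],0.48]]';  python3 - <<'E'
from h import *
np.set_printoptions(precision=3,suppress=True)
c=camera("scene");crop(c,180,90,200,150,4,"s7")
c=camera("wrist");cv2.imwrite("pics/w7.png",c["pixels"][:,:,::-1])
for ph,ta in ((.8,.8),(.85,.84),(.9,.88),(.95,.9),(1.0,.92),(1.05,.95),(1.1,.95)): print(ph);rows([(tubept(ph,.18),ta)],back=.004)
E
```

```text
clock: 11.75
position: [0.6033, 0.0531, 0.1383]
ee_rot: [-0.591, 0.714, 0.239, 0.289]
ft_force: [0.8, 2.6, 0.5]
grip_width: 0.518
0.8
tau0.80 [ 0.3 -0.1  0.1] [-0.1 -0.8 -1.3]
0.85
tau0.84 [0.3 2.2 0.1] [ 0.5 -0.8  6.4]
0.9
tau0.88 [0.3 4.5 0.1] [ 1.6 -0.9 13.9]
0.95
tau0.90 [0.3 5.6 0.1] [ 3.9 -0.9 21.2]
1.0
tau0.92 [0.3 6.8 0.1] [ 6.8 -0.9 28.3]
1.05
tau0.95 [0.3 8.5 0.1] [10.3 -1.  35. ]
1.1
tau0.95 [0.3 8.5 0.1] [-1.2 -1.  46.2]
```

View pics/s7.png

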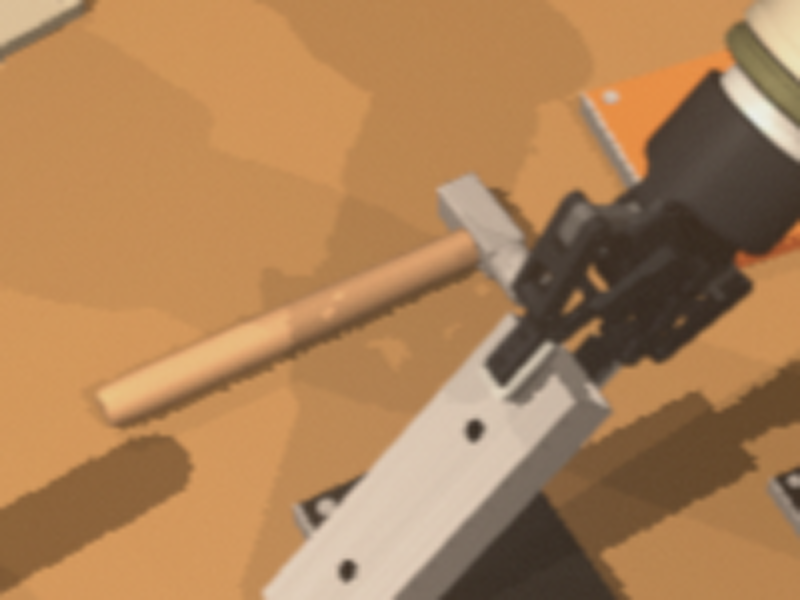

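View pics/w7.png

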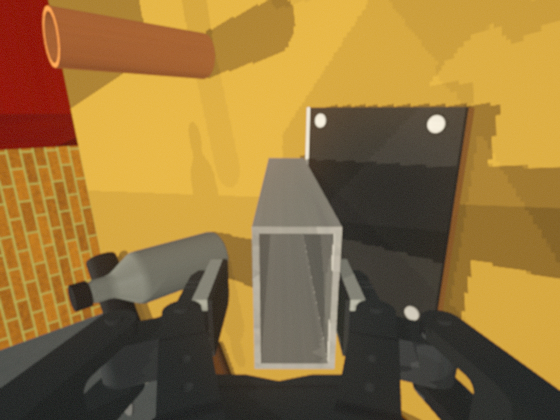

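```bash
cat >> h.py <<'E'
def lagrows(lst,o=.035,**k):
    for ph,ta,L in lst:
        E=tubept(ph,.2,o=o);tip=E+L*np.array([-np.sin(ta),-np.cos(ta)])
        t,s=plan(*pose(tip,ta,**k));print(ph,ta,"tipz %.3f"%tip[1],t,s)
E
python3 - <<'E'
from h import *
np.set_printoptions(precision=3,suppress=True)
lagrows([(.8,.8,.02),(.85,.84,.02),(.9,.88,.02),(.95,.92,.02),(1.0,.95,.02),(1.05,.98,.02),(1.1,1,.02),(1.15,1,.02),(1.2,1,.02),(1.3,1,.02),(1.4,1,.02),(1.5,1,.02),(1.57,1,.02)],back=.004)
E
```

```text
0.8 0.8 tipz 0.125 [ 0.3 -0.1  0.1] [-0.1 -0.8 -1.3]
0.85 0.84 tipz 0.119 [0.3 2.2 0.1] [ 0.5 -0.8  6.6]
0.9 0.88 tipz 0.112 [0.3 4.5 0.1] [ 1.7 -0.9 14.3]
0.95 0.92 tipz 0.104 [0.3 6.8 0.1] [ 3.5 -0.9 21.8]
1.0 0.95 tipz 0.096 [0.3 8.5 0.1] [ 6.3 -0.9 29.2]
1.05 0.98 tipz 0.088 [ 0.3 10.2  0.1] [ 9.9 -1.  36.3]
1.1 1 tipz 0.080 [ 0.3 11.4  0.1] [14.4 -1.  43.2]
1.15 1 tipz 0.073 [ 0.3 11.4  0.1] [17. -1. 51.]
1.2 1 tipz 0.065 [ 0.3 11.4  0.1] [20.  -1.  58.7]
1.3 1 tipz 0.049 [ 0.3 11.4  0.1] [27.1 -1.1 73.5]
1.4 1 tipz 0.033 [ 0.3 11.4  0.1] [35.7 -1.2 87.6]
1.5 1 tipz 0.017 [ 0.3 11.4  0.1] [ 45.7  -1.2 100.8]
1.57 1 tipz 0.005 [ 0.3 11.4  0.1] [ 53.4  -1.2 109.3]
```

```bash
python3 -m inch '[[[0,1,0],[0.2,0,3],0.48],[[0,2.2,0],[0.5,0,6.5],0.48],[[0,3.3,0],[1,0,10.5],0.48],[[0,4.5,0],[1.7,0,14.3],0.48],[[0,5.6,0],[2.6,0,18],0.48],[[0,6.8,0],[3.5,0,21.8],0.48],[[0,7.7,0],[5,0,25.5],0.48],[[0,8.5,0],[6.3,0,29.2],0.48],[[0,9.4,0],[8,0,33],0.48],[[0,10.2,0],[9.9,0,36.3],0.48]]';  python3 - <<'E'
from h import *
np.set_printoptions(precision=3,suppress=True)
c=camera("scene");crop(c,200,120,200,150,4,"s8")
c=camera("wrist");cv2.imwrite("pics/w8.png",c["pixels"][:,:,::-1])
lagrows([(1.05,.98,.02),(1.1,1,.02),(1.15,1,.02),(1.2,1,.02),(1.25,1,.02),(1.3,1,.02),(1.35,1,.018),(1.4,1,.016),(1.45,1,.014),(1.5,1,.010),(1.57,1,.005)],back=.004)
E
```

```text
clock: 13.1
position: [0.6062, 0.0717, 0.1041]
ee_rot: [-0.61, 0.737, 0.186, 0.223]
ft_force: [0.7, 2.8, -1.1]
grip_width: 0.523
1.05 0.98 tipz 0.088 [ 0.3 -0.1  0.1] [-0.4 -1.3 -0.9]
1.1 1 tipz 0.080 [0.3 1.1 0.1] [ 2.8 -1.4  6.7]
1.15 1 tipz 0.073 [0.3 1.1 0.1] [ 4.  -1.4 14.9]
1.2 1 tipz 0.065 [0.3 1.1 0.1] [ 5.6 -1.5 22.9]
1.25 1 tipz 0.057 [0.3 1.1 0.1] [ 7.6 -1.5 31. ]
1.3 1 tipz 0.049 [0.3 1.1 0.1] [10.  -1.5 38.8]
1.35 1 tipz 0.042 [0.3 1.1 0.1] [10.7 -1.6 46.7]
1.4 1 tipz 0.035 [0.3 1.1 0.1] [11.9 -1.6 54.3]
1.45 1 tipz 0.028 [0.3 1.1 0.1] [13.5 -1.6 61.8]
1.5 1 tipz 0.022 [0.3 1.1 0.1] [13.4 -1.7 69.1]
1.57 1 tipz 0.013 [0.3 1.1 0.1] [14.4 -1.7 79. ]
```

View pics/s8.png

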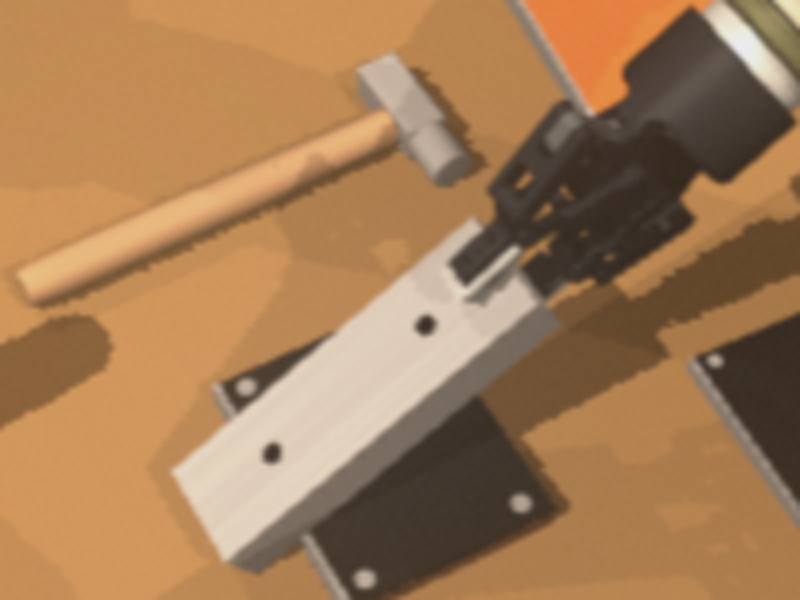

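View pics/w8.png

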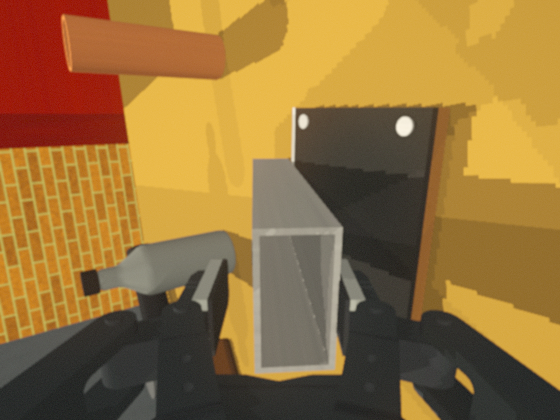

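The tube lies across the rest at about 1.05 rad, still held by the front pad, with its foot end overhanging the steel edge. I'll open the jaws gradually as I go on, so the rear finger doesn't pinch the upper face.

```bash
python3 -m inch '[[[0,0.6,0],[1.5,0,1.8],0.45],[[0,1.1,0],[3,0,4.2],0.42],[[0,1.1,0],[4,0,7],0.39],[[0,1.1,0],[5,0,9.8],0.36],[[0,1.1,0],[6,0,12.5],0.33],[[0,1.1,0],[7.5,0,15.3],0.30],[[0,1.1,0],[8.5,0,19],0.30],[[0,1.1,0],[9.5,0,23],0.30]]';  python3 - <<'E'
from h import *
np.set_printoptions(precision=3,suppress=True)
c=camera("scene");crop(c,200,120,200,150,4,"s9")
c=camera("wrist");cv2.imwrite("pics/w9.png",c["pixels"][:,:,::-1])
lagrows([(1.25,1,.02),(1.3,1,.02),(1.35,1,.018),(1.4,1,.016),(1.45,1,.014),(1.5,1,.010),(1.57,1,.005)],back=.006,w=.059)
E
```

```text
clock: 14.2
position: [0.6067, 0.0767, 0.0788]
ee_rot: [-0.612, 0.739, 0.181, 0.216]
ft_force: [-0.2, 0.6, -2.5]
grip_width: 0.697
1.25 1 tipz 0.057 [ 0.4 -0.   0.1] [-0.3 -1.7 -0.2]
1.3 1 tipz 0.049 [ 0.4 -0.   0.1] [ 1.9 -1.7  7.8]
1.35 1 tipz 0.042 [ 0.4 -0.   0.1] [ 2.6 -1.7 15.6]
1.4 1 tipz 0.035 [ 0.4 -0.   0.1] [ 3.6 -1.8 23.3]
1.45 1 tipz 0.028 [ 0.4 -0.   0.1] [ 5.  -1.8 30.8]
1.5 1 tipz 0.022 [ 0.4 -0.   0.1] [ 4.7 -1.9 38.1]
1.57 1 tipz 0.013 [ 0.4 -0.   0.1] [ 5.6 -1.9 48.1]
```

View pics/s9.png

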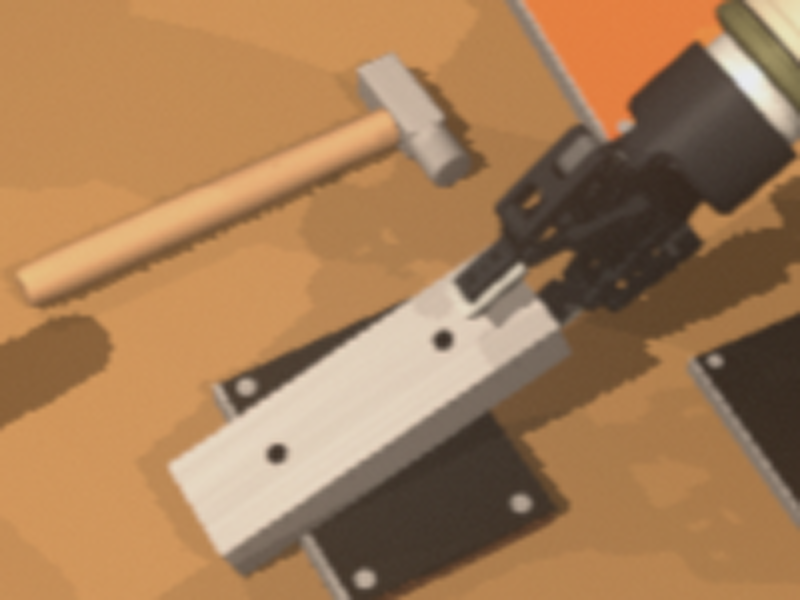

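View pics/w9.png

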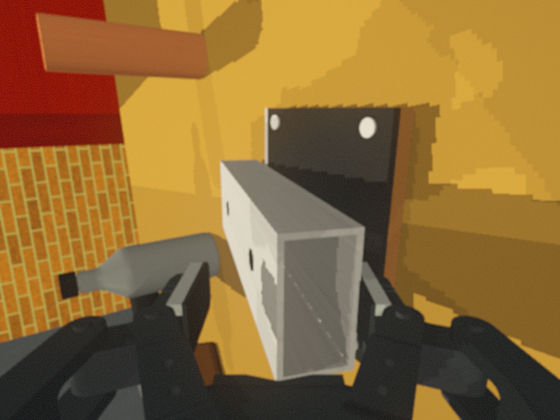

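```bash
cat >> h.py <<'E'
def tubefit():
    c=camera("scene");W=cloud(c).reshape(-1,3);px=c["pixels"].reshape(-1,3).astype(int)
    q=W-EDGE;d=q@D;l=q@S
    br=px.max(1)-px.min(1)
    m=(d>-.08)&(d<.12)&(abs(l)<.028)&(W[:,2]>.02)&(px.min(1)>120)
    A=np.stack([d[m],l[m],np.ones(m.sum())],1);k=np.ones(m.sum(),bool)
    for _ in range(6):
        s=np.linalg.lstsq(A[k],W[m][k,2],rcond=None)[0];r=W[m][:,2]-A@s;k=abs(r)<.004
    print("slope",s[0],"phi",np.pi/2-np.arctan(s[0]),"latslope",s[1],"z at edge",s[2],k.sum(),"d range",np.percentile(d[m][k],[.5,99.5]))
E
python3 -c "
from h import *
tubefit()"
```

```text
slope 0.33015282618545067 phi 1.2519109548184018 latslope 0.0038648639284970462 z at edge 0.050041426100992804 1981 d range [-0.04396458  0.11834837]
```

The depth fit gives a tilt of 1.252 rad, against 1.25 expected. Continuing down.

```bash
python3 -m inch '[[[0,0,0],[1,0,4],0.30],[[0,0,0],[1.9,0,7.8],0.30],[[0,0,0],[2.2,0,11.7],0.30],[[0,0,0],[2.6,0,15.6],0.30],[[0,0,0],[3.1,0,19.5],0.30],[[0,0,0],[3.6,0,23.3],0.30],[[0,0,0],[4.2,0,27],0.30],[[0,0,0],[4.5,0,30.8],0.30]]';  python3 - <<'E'
from h import *
np.set_printoptions(precision=3,suppress=True)
tubefit()
c=camera("scene");crop(c,200,120,200,150,4,"s10")
c=camera("wrist");cv2.imwrite("pics/w10.png",c["pixels"][:,:,::-1])
lagrows([(1.45,1,.014),(1.5,1,.010),(1.53,1,.008),(1.57,1,.005),(1.57,1,.003)],back=.006,w=.059)
E
```

```text
clock: 15.35
position: [0.609, 0.0895, 0.0502]
ee_rot: [-0.612, 0.739, 0.181, 0.215]
ft_force: [-0.4, -0.1, -2.6]
grip_width: 0.7
slope 0.11862069908280334 phi 1.4527273427710305 latslope 0.0047383294029088655 z at edge 0.048556170936554996 1865 d range [-0.04   0.119]
1.45 1 tipz 0.028 [ 0.4 -0.   0.1] [ 0.6 -1.7  0. ]
1.5 1 tipz 0.022 [ 0.4 -0.   0.1] [ 0.4 -1.8  7.4]
1.53 1 tipz 0.018 [ 0.4 -0.   0.1] [ 0.8 -1.8 11.7]
1.57 1 tipz 0.013 [ 0.4 -0.   0.1] [ 1.3 -1.8 17.3]
1.57 1 tipz 0.015 [ 0.4 -0.   0.1] [-0.7 -1.8 17.3]
```

View pics/s10.png

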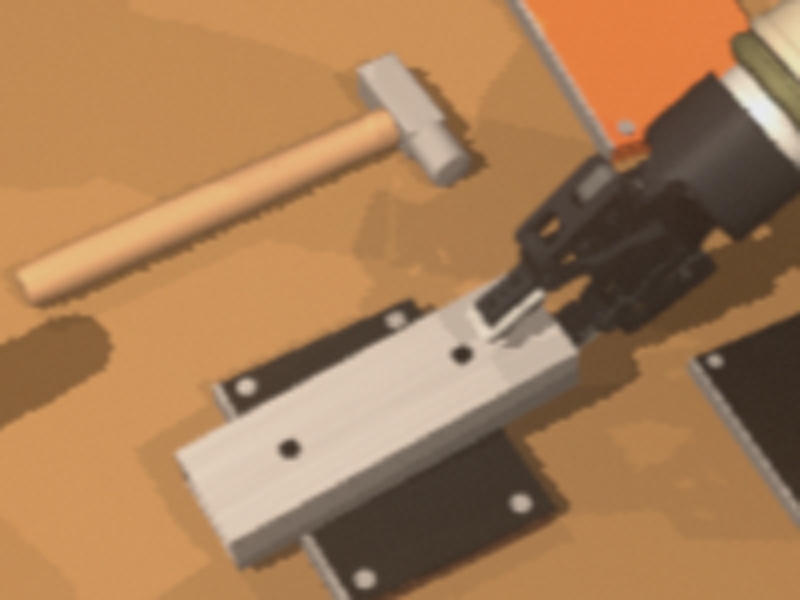

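View pics/w10.png

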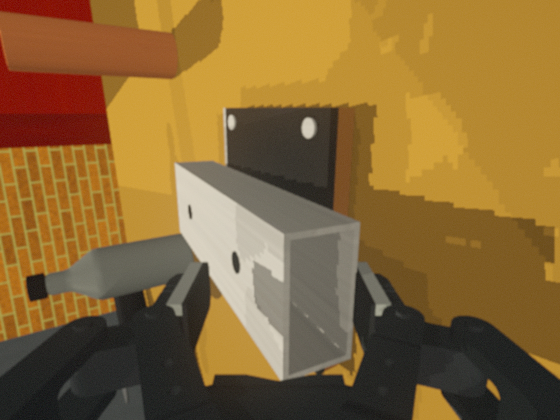

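The tilt is 1.453 rad, so the end has about 17 mm left to go. Now the last bit down.

```bash
python3 -m inch '[[[0,0,0],[0,0,2.5],0.30],[[0,0,0],[0,0,5],0.30],[[0,0,0],[0,0,7.4],0.30],[[0,0,0],[0,0,9.5],0.30],[[0,0,0],[0.2,0,11.7],0.30],[[0,0,0],[0.2,0,11.7],0.30]]';  python3 - <<'E'
from h import *
np.set_printoptions(precision=3,suppress=True)
tubefit()
lagrows([(1.53,1,.008),(1.57,1,.005),(1.57,1,.003),(1.57,1,0),(1.57,1,-.003)],back=.006,w=.059)
E
```

```text
clock: 16.25
position: [0.61, 0.0957, 0.0401]
ee_rot: [-0.612, 0.739, 0.181, 0.215]
ft_force: [0.8, 0.3, -3.2]
grip_width: 0.703
slope 0.032106711980447775 phi 1.5387006403004762 latslope 0.0017224684578981894 z at edge 0.04849075193878642 1789 d range [-0.038  0.119]
1.53 1 tipz 0.018 [ 0.4 -0.   0.1] [ 0.7 -1.8 -0.2]
1.57 1 tipz 0.013 [ 0.4 -0.   0.1] [ 1.1 -1.9  5.4]
1.57 1 tipz 0.015 [ 0.4 -0.   0.1] [-0.9 -1.9  5.4]
1.57 1 tipz 0.016 [ 0.4 -0.   0.1] [-3.9 -1.9  5.4]
1.57 1 tipz 0.018 [ 0.4 -0.   0.1] [-6.9 -1.9  5.4]
```

```bash
python3 -m inch '[[[0,0,0],[-0.5,0,2],0.30],[[0,0,0],[-1.5,0,4],0.30],[[0,0,0],[-3,0,5.5],0.30],[[0,0,0],[-6,0,6.5],0.30],[[0,0,0],[-9,0,7.5],0.30],[[0,0,0],[-14,0,8],0.30]]';  python3 - <<'E'
from h import *
np.set_printoptions(precision=3,suppress=True)
tubefit()
c=camera("scene");crop(c,200,120,200,150,4,"s11")
c=camera("wrist");cv2.imwrite("pics/w11.png",c["pixels"][:,:,::-1])
E
```

```text
clock: 17.05
position: [0.6131, 0.1118, 0.0413]
ee_rot: [-0.612, 0.739, 0.181, 0.215]
ft_force: [0.2, -0.0, 0.3]
grip_width: 0.699
slope 0.00122142028122839 phi 1.5695749071210667 latslope 0.00010545839966814852 z at edge 0.04848761464650986 1740 d range [-0.037  0.119]
```

View pics/s11.png

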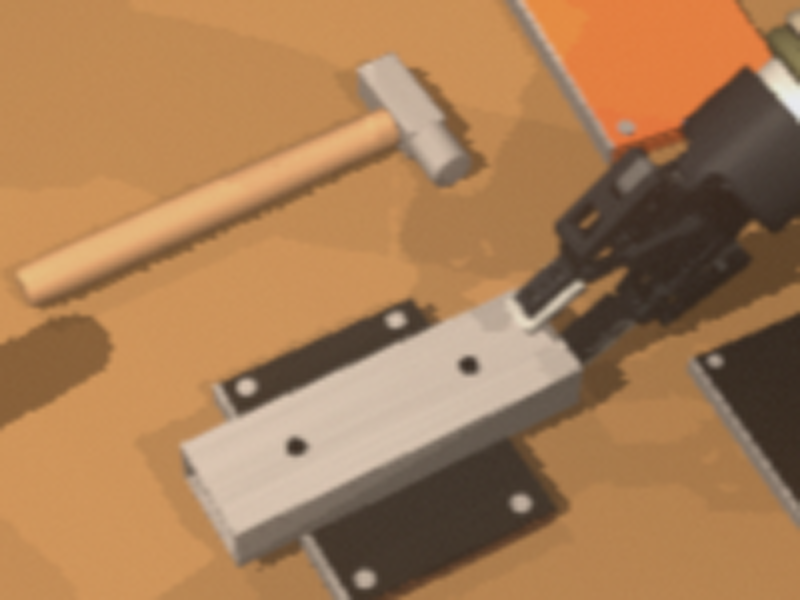

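View pics/w11.png

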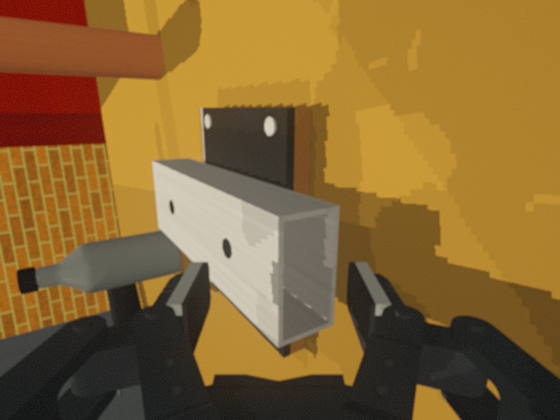

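The tube lies flat, with a tilt of 1.570 rad and no force on the tool. Now I'll back the tool straight out along its own axis.

```bash
python3 -m inch '[[[0,0,0],[-12,0,0],0.30],[[0,0,0],[-30,0,0],0.30],[[0,0,0],[-55,0,-3],0.30],[[0,0,0],[-80,0,-10],0.30],[[0,0,0],[-110,0,-20],0.30],[[0,0,0],[-140,0,-40],0.30],[[0,0,0],[-140,0,-40],0.30],[[0,0,0],[-140,0,-40],0.30]]';  python3 - <<'E'
from h import *
np.set_printoptions(precision=3,suppress=True)
tubefit()
c=camera("scene");cv2.imwrite("pics/s12.png",c["pixels"][:,:,::-1])
a=camera("top");W=cloud(a)
P=W.reshape(-1,3);q=P-EDGE;m=(q@D>-.09)&(q@D<.2)&(abs(q@S)<.06)&(P[:,2]>.036)&(P[:,2]<.06)
r=cv2.minAreaRect((P[m][:,:2]*1000).astype(np.float32));print(r);x=np.array([*r[0],0])/1000-RC;print("mid in rest",x@D,x@S)
for n,(u,v,r) in dict(pipe=(369,271,12),oil=(377,184,16),jar=(288,137,14)).items():
    p=W[v-r:v+r,u-r:u+r].reshape(-1,3);p=p[p[:,2]>.06]; print(n,p.mean(0),p.max(0))
p=W[248:292,222:322].reshape(-1,3);p=p[(p[:,2]>.01)];print("hammer",p.min(0),p.max(0))
E
```

```text
clock: 18.2
position: [0.6313, 0.2065, 0.1501]
ee_rot: [-0.612, 0.739, 0.181, 0.215]
ft_force: [-0.0, 0.1, -0.1]
grip_width: 0.699
slope 0.0018137943149414196 phi 1.5689825344689883 latslope -0.00307216919051706 z at edge 0.048485961255977914 1726 d range [-0.037  0.119]
((595.4366455078125, 22.435577392578125), (199.82472229003906, 60.878631591796875), 79.37699127197266)
mid in rest 0.0030741540593212336 0.0021901703377124448
pipe [ 0.424 -0.184  0.121] [ 0.448 -0.16   0.155]
oil [ 0.652 -0.216  0.123] [ 0.685 -0.193  0.174]
jar [0.801 0.016 0.079] [0.833 0.046 0.086]
hammer [ 0.384 -0.066  0.01 ] [0.482 0.197 0.03 ]
```

View pics/s12.png

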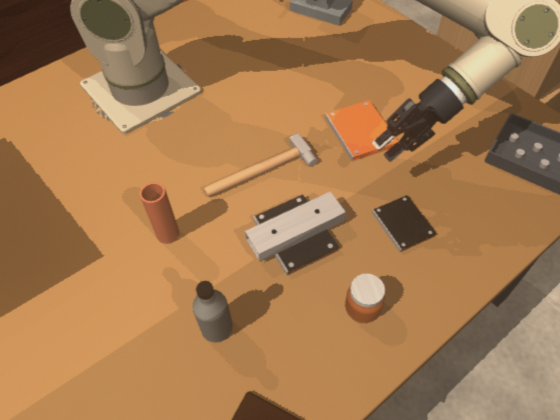

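The tube lies flat across the rest at about (297,225), the gripper is clear at (410,130), and the bystanders are where they were. Handing in.

```bash
python3 -c "
from workcell import manip
print(manip.hand_in())"
```

```text
the job is handed in; nothing more can be done
None
```

The tube is lying flat across the rest, pointing straight away from where it stood, and I handed the job in at about 18 s. I straddled its top loosely with the fingers and pushed it past balance with the rear finger. I then lowered it on the front finger until it was flat and backed the tool out.

**Last checks:**

| Check | Result |
|---|---|
| Tilt | about 1.569 rad (flat is 1.571) |
| Upper face | about 48 mm above the bench, so the tube sits on the rest's top |
| Middle relative to the rest's centre | about 3 mm along x and 2 mm along y |
| Heading against the rest's x | within about 1° |
| Pipe, bottle, jar and hammer | same positions as at the start, within about 2 mm |
| Wrist force at the ends of the moves | up to about 3.5 N while supporting the tube, about 0 after backing off |

No check failed or disagreed. I did not measure the finger contact force or the tube's turning speed directly. The tube followed the commanded 0.2 rad/s or so closely wherever I measured it. The one exception was a short move across about 12 mm of finger clearance as it passed its balance point, which I only saw before and after.

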